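Feel for the latched key on the bench switch box and release it

ROBOT

A 6-joint arm with a two-finger parallel gripper is mounted at the origin on the work surface. World frame = base frame: x ahead of the robot, y to its left, z up, the work surface at z = 0. Lengths are in mm, angles in degrees, forces in N, time in s.
With the tool pointing down it reaches from about 300 to 850 mm from the base axis. Payload 4.2 kg.
Tool frame: the origin (TCP) lies between the finger pads; the fingertips stand ahead of it and the grasp point (between the pads) lies 8 mm behind it (env.tip_reach is the x of the fingertips in the tool frame, in mm); x points along the fingers, y is the direction in which the jaws open and shut, and the axes are right-handed (so a half turn about x gives the same grasp; the last joint's range is limited). The gripper opens to 91 mm and grips with 3 to 60 N. Pads are 32 mm wide; open, the fingers measure 118 mm over their backs; the gripper's body (76 mm by 178 mm) begins 60 mm behind the grasp point.
Start: joints at [-68.01, 18.312, 89.639, -0, 72.044, -1.146], TCP at [225.931, -528.77, 224.976] pointing down, gripper open.
Joint ranges: [-177.97, 177.97], [-48.28, 115.42], [12.27, 149.76], [-77.06, 257.06], [2.81, 150.46], [-146.56, 146.56]. Speed limits (degrees/s): [147.25, 147.25, 180, 180, 180, 180].

INTERFACE

Orientations are given as [roll, pitch, yaw] about the fixed x, y, z axes, in that order (R = Rz(yaw) Ry(pitch) Rx(roll)).
In Python, from workcell import env, cams gives the robot as it stands.
- The arm moves only by the tool arm_command, never from a script. Its argument "deltas" is a list of rows, each a list of 3 entries, a list of its own where there are three numbers: the opening, from 0 (shut) to 1 (fully open), then the shift along the world's x, y, z in mm, then the turn about the world's z in rad. A call has 1 to 20 rows; each row is the pose to reach, as a shift and turn from the pose commanded when the call began; what a row does not reach only later rows make up. A row lasts 1/10 s, in which the tool goes at most 50 mm and 8.59 degrees, less where a joint would pass 70% of its speed; a pose out of reach is approached as far as the arm can. A call with a gripper value outside its range is refused whole. The fingers move at their own pace and stop on an object; "grip_force" is the grip in N (left out, the last holds). Time passes only in rows, so rows that repeat a pose let the fingers close. It gives the time, the measured TCP pose, the force and the opening at its end, in the units of the state.
- env.state(): the state, without advancing time (a new reading comes with each control period).
- cams.grab_frame(name): name is "scene" or "side" or "wrist"; returns a dict with "img" (420x560x3 uint8, red, green, blue), "K" (3x3 intrinsics, pixels), "rvec" (rotation vector, rad) and "tvec" (3), from world to camera coordinates, as OpenCV has them. Camera axes: x right, y down, z forward; pixel columns grow to the right and rows downward; lengths in mm; the calibration is good to about 2 mm. A picture is of the moment at which its call begins. There is no depth.
- env.job_done(): hands the job in, once; it reports no verdict.
Trained networks look in a picture, given as the dict that the camera call returned (one of the last four; its "shot" number tells which), for a name from the list of things; names that differ only in an ending like _2 or _b are one class to them, and where a whole thing is asked for, a point or a joint stands for the part that bears it (a point fixed in the world has none). Each returns a list of dicts, best first, with "conf" (0 to 1); they miss things now and then, are a little off and sometimes report something else, mostly with a low value. They report only what shows in the picture. A call takes as long as a camera call.
- cams.silhouettes(picture, name): "region" (420x560 bool, what is visible of it) and "centre" ([column, row] in pixels, amid what is visible of it).
The state is a dict: "time_s": time; "qpos": joint angles; "qvel": joint speeds; "effort": joint torques, N m; "ee_pos": TCP position; "ee_rot": TCP orientation; "force": force on the tool from outside, world axes, zero at the start; "torque": the same for the moment, N m; "gripper_width": finger opening in mm.
Only numpy, scipy, OpenCV 4.12 (cv2) and the standard library are available. Lean on these libraries where they do the work, as an engineer would, in place of code of your own. Each camera call takes 0.05 s, during which the arm holds its last target.

TASK

One of the four identical push keys on the switch box is still latched in, and every output must be off before the next circuit is wired up. With closed fingertips tap each key lightly, one after the other from left to right as seen from the robot, to feel which one it is, without pushing any up key in so that it latches and without yet releasing the latched one; then press the latched key fully home and let it spring up, so that all four keys stand up. Pick up nothing and leave the things lying around the box where they are.

Things in the scene. Friction and masses are not known exactly. Their poses are not given: they have to be found in the camera images.
- box: Output switch box, fixed on the bench: grey case 150 mm deep, 260 mm wide. Origin on the bench under its middle; +x to its back, +y to its left as seen by the robot, which faces its front (turned at most 0.35 rad). Front part (x -80 to +10 mm): flat key deck 45 mm above the bench with the row of four keys. Rear part (x +13 to +77 mm): panel 77 mm high, binding posts up to 95 mm.
- place_1 (a point): Point of the box: middle of the leftmost key place, on the deck surface, 45 mm above the bench. Places are 40 mm apart along the box's y; place_1 is the leftmost as seen from the robot (+y), place_4 the rightmost.
- place_2 (a point): Point of the box: middle of the second from the left key place, on the deck surface, 45 mm above the bench. Places are 40 mm apart along the box's y; place_1 is the leftmost as seen from the robot (+y), place_4 the rightmost.
- place_3 (a point): Point of the box: middle of the third from the left key place, on the deck surface, 45 mm above the bench. Places are 40 mm apart along the box's y; place_1 is the leftmost as seen from the robot (+y), place_4 the rightmost.
- place_4 (a point): Point of the box: middle of the rightmost key place, on the deck surface, 45 mm above the bench. Places are 40 mm apart along the box's y; place_1 is the leftmost as seen from the robot (+y), place_4 the rightmost.
- switch_a: One of the four identical push keys with its flat 30 mm square bezel (3 mm high); origin on the deck under the key's middle, z up. Which of the four places it sits in changes from start to start.
- key_a_top (a point): Middle of the top face of switch_a's key cap, moving with the cap. The cap is off-white, 22 mm square, flat-topped; its top stands 13 mm above the deck (58 mm above the bench) when up, about 9.5 mm above the deck when latched, 5.5 mm when pressed home.
- key_a (a joint): Travel of this push-push cap, m: 0 up, 0.0035 latched in, 0.0075 home. Up: starts to give at 2 N, sinks against its spring (0.7 N more per mm) and springs back when let go; pushed past about 6.5 mm (7 N) it latches when let go. Latched: solid below about 4.5 N; pushed home (8 N, 4 mm more) and let go, it springs up.
- switch_b: One of the four identical push keys with its flat 30 mm square bezel (3 mm high); origin on the deck under the key's middle, z up. Which of the four places it sits in changes from start to start.
- key_b_top (a point): Middle of the top face of switch_b's key cap, moving with the cap. The cap is off-white, 22 mm square, flat-topped; its top stands 13 mm above the deck (58 mm above the bench) when up, about 9.5 mm above the deck when latched, 5.5 mm when pressed home.
- key_b (a joint): Travel of this push-push cap, m: 0 up, 0.0035 latched in, 0.0075 home. Up: starts to give at 2 N, sinks against its spring (0.7 N more per mm) and springs back when let go; pushed past about 6.5 mm (7 N) it latches when let go. Latched: solid below about 4.5 N; pushed home (8 N, 4 mm more) and let go, it springs up.
- switch_c: One of the four identical push keys with its flat 30 mm square bezel (3 mm high); origin on the deck under the key's middle, z up. Which of the four places it sits in changes from start to start.
- key_c_top (a point): Middle of the top face of switch_c's key cap, moving with the cap. The cap is off-white, 22 mm square, flat-topped; its top stands 13 mm above the deck (58 mm above the bench) when up, about 9.5 mm above the deck when latched, 5.5 mm when pressed home.
- key_c (a joint): Travel of this push-push cap, m: 0 up, 0.0035 latched in, 0.0075 home. Up: starts to give at 2 N, sinks against its spring (0.7 N more per mm) and springs back when let go; pushed past about 6.5 mm (7 N) it latches when let go. Latched: solid below about 4.5 N; pushed home (8 N, 4 mm more) and let go, it springs up.
- switch_d: One of the four identical push keys with its flat 30 mm square bezel (3 mm high); origin on the deck under the key's middle, z up. Which of the four places it sits in changes from start to start.
- key_d_top (a point): Middle of the top face of switch_d's key cap, moving with the cap. The cap is off-white, 22 mm square, flat-topped; its top stands 13 mm above the deck (58 mm above the bench) when up, about 9.5 mm above the deck when latched, 5.5 mm when pressed home.
- key_d (a joint): Travel of this push-push cap, m: 0 up, 0.0035 latched in, 0.0075 home. Up: starts to give at 2 N, sinks against its spring (0.7 N more per mm) and springs back when let go; pushed past about 6.5 mm (7 N) it latches when let go. Latched: solid below about 4.5 N; pushed home (8 N, 4 mm more) and let go, it springs up.
- breadboard: White solderless breadboard with a small green module, 55 x 165 x 9 mm, loose on the bench in front of the box; loose, to be left alone. Origin: middle of its underside.
- spool: Metal reel, 52 mm across and 44 mm high, standing left of the box; loose, to be left alone. Origin: middle of its underside.
- driver: Screwdriver with a black handle, 170 mm long, lying right of the box; loose, to be left alone. Origin: middle of its underside.
- heatsink: Small finned aluminium heat sink, 26 x 26 x 16 mm, lying on the box's key deck about 55 mm to the right of the rightmost key; loose, to be left alone. Origin: middle of its underside.
- tape: Roll of blue tape, 90 mm across, 24 mm high, lying behind the box; loose, to be left alone. Origin: middle of its underside.
- mug: White mug, 80 mm across, 95 mm high, standing behind the box; loose, to be left alone. Origin: middle of its underside.
- adapter: Black plug-in supply block, 30 x 75 x 28 mm, lying left of the breadboard; loose, to be left alone. Origin: middle of its underside.

How it is judged:
By the outcome, as a careful person would: the job done as asked, in the order asked, and still so for the second after the job is handed in, with the robot touching nothing.
It also fails if it takes over 45 s, if anything falls off the work surface, if the arm or the gripper's body presses on something with over 40 N, if the wrist force passes 120 N, or if a joint passes its speed limit or range.

## Working session

There is one attempt and no reset: what is moved stays moved. The work goes in short steps, Python scripts to look and compute and a tool call to move; the robot and the scene stay as the last step left them, time stands still between calls to the robot, and variables do not carry over. Pictures are saved under pics/ and viewed, and the job is handed in when it is done.

Besides the shell and the picture viewer there is one more tool, called after "Emit:" as name([rows], argument=value, ...), one row to a line, values as JSON. arm_command: Moves the arm, as the interface text tells. Its arguments: {"type":"object","properties":{"deltas":{"type":"array","items":{"type":"array"}},"grip_force":{"type":"number"}},"required":["deltas"]}

```bash
mkdir -p pics; ls
cat > h.py <<'E'
import numpy as np,cv2
from workcell import env,cams
def P(f):
    R=cv2.Rodrigues(np.array(f['rvec'],float))[0];return np.array(f['K'],float),R,np.array(f['tvec'],float).ravel()
def ray(f,uv,z):
    K,R,t=P(f);d=R.T@np.linalg.solve(K,[uv[0],uv[1],1]);c=-R.T@t
    return c+d*(z-c[2])/d[2]
def proj(f,X):
    K,R,t=P(f);return cv2.projectPoints(np.array(X,float).reshape(-1,3),cv2.Rodrigues(R)[0],t,K,None)[0].reshape(-1,2)
def save(f,n,img=None): cv2.imwrite('pics/'+n,cv2.cvtColor(f['img'] if img is None else img,cv2.COLOR_RGB2BGR))
E
python3 - <<'E'
from h import *
s=env.state();print(s,env.tip_reach)
for n in('scene','side'):
    f=cams.grab_frame(n);save(f,n+'1.png')
    for nm in('switch_a','box','heatsink'):
        for d in cams.silhouettes(f,nm):
            print(n,nm,round(d['conf'],2),d['centre'],d['region'].sum(),ray(f,d['centre'],58).round(1))
E
```

```text
pics
{'time_s': 0.0, 'qpos': array([-6.80099404e+01,  1.83515738e+01,  8.97068482e+01, -1.33332571e-03,
        7.20464824e+01, -1.14548488e+00]), 'qvel': array([-0.03494087,  0.02039506,  0.03107517,  0.02188477, -0.01639068,
       -0.01403546]), 'effort': array([ 1.00906240e-03, -4.12463343e+01, -2.31974959e+01,  7.28134881e-02,
        4.57231072e-02, -1.60373229e-04]), 'ee_pos': array([ 225.73056943, -528.28909245,  224.11797352]), 'ee_rot': array([-90.45316578,  89.8950879 , 112.68279088]), 'force': array([ 0.31904636, -0.33885246,  0.04027977]), 'torque': array([-0.02790849,  0.0032129 ,  0.00549098]), 'gripper_width': 91.38568884576894} 11.0
scene switch_a 0.73 [226.7, 156.8] 132 [ 612.7 -131.7   58. ]
scene switch_a 0.71 [255.1, 175.2] 199 [582.2 -59.2  58. ]
scene switch_a 0.64 [212.6, 146.7] 141 [ 627.4 -171.8   58. ]
scene switch_a 0.48 [238.6, 165.5] 127 [600.9 -98.5  58. ]
scene box 0.86 [218.1, 178.2] 7294 [652.4 -88.8  58. ]
scene heatsink 0.51 [198.4, 133.1] 195 [ 638.6 -222.6   58. ]
side switch_a 0.82 [354.3, 274.2] 298 [ 618.3 -187.5   58. ]
side switch_a 0.75 [314.8, 251.4] 259 [ 589.8 -114.3   58. ]
side switch_a 0.68 [335.9, 262.2] 305 [ 607.3 -151.9   58. ]
side switch_a 0.48 [298.2, 241.1] 255 [577.4 -78.1  58. ]
side switch_a 0.34 [357.3, 263.8] 13281 [ 635.8 -169.1   58. ]
side box 0.91 [358.3, 262.9] 13297 [ 638.4 -167.9   58. ]
side heatsink 0.69 [380.1, 289.6] 446 [ 634.  -230.5   58. ]
```

View pics/scene1.png

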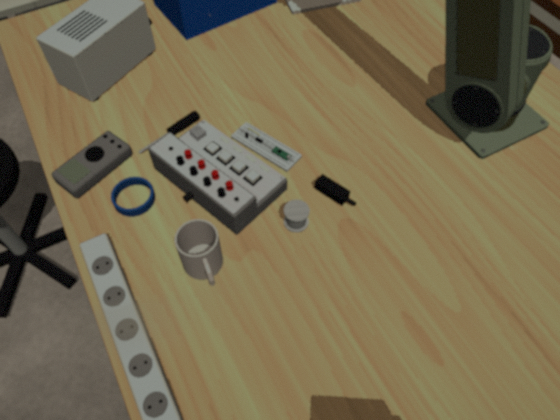

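View pics/side1.png

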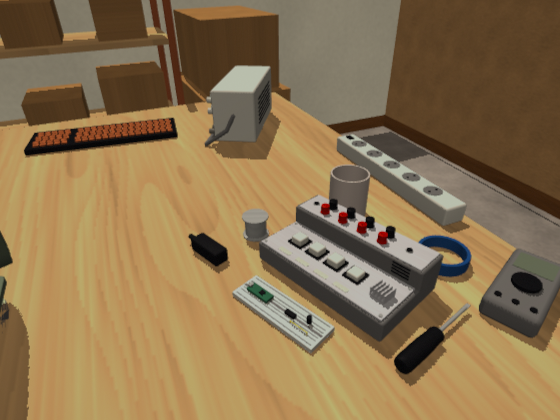

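Run:
```python
from h import *
fs={}
pts={}
for n in('scene','side'):
    f=cams.grab_frame(n);fs[n]=f
    c=[np.array(d['centre']) for d in cams.silhouettes(f,'switch_a') if d['region'].sum()<1000][:4]
    c.sort(key=lambda u:ray(f,u,55)[1],reverse=True);pts[n]=c
def Pm(f):
    K,R,t=P(f);return K@np.c_[R,t]
for a,b in zip(pts['scene'],pts['side']):
    X=cv2.triangulatePoints(Pm(fs['scene']),Pm(fs['side']),a.reshape(2,1).astype(float),b.reshape(2,1).astype(float));X=(X[:3]/X[3]).ravel()
    print(a,b,X.round(1),proj(fs['scene'],X).round(1),proj(fs['side'],X).round(1),ray(fs['scene'],a,52).round(1),ray(fs['side'],b,52).round(1))
for n in fs:
    f=fs[n];K,R,t=P(f);print(n,(-R.T@t).round(0))
    c=np.mean(pts[n],0).astype(int);x0,y0=c-[50,40]
    im=cv2.resize(f['img'][y0:y0+80,x0:x0+100],None,fx=8,fy=7.5,interpolation=cv2.INTER_CUBIC);save(f,n+'z.png',im)
f=cams.grab_frame('wrist');save(f,'w1.png');K,R,t=P(f);print((-R.T@t).round(0),K)
```

```text
[237.4 167.2] [301.6 241.3] [596.9 -89.2  60.3] [[242.2 167.1]] [[311.5 240.7]] [ 603.4 -100.1   52. ] [586. -74.  52.]
[240.4 164.2] [316.  251.6] [ 594.7 -106.3   50. ] [[239.9 164.2]] [[314.9 251.6]] [ 594.3 -104.3   52. ] [ 595.2 -109.1   52. ]
[224.5 155.5] [335.9 261.6] [ 613.2 -143.2   50.5] [[224.5 155.5]] [[336.  261.6]] [ 613.7 -142.    52. ] [ 612.1 -144.7   52. ]
[213.5 147.9] [355.3 274.1] [ 625.3 -177.6   47.2] [[212.9 147.8]] [[354.  274.2]] [ 625.5 -172.8   52. ] [ 624.  -182.5   52. ]
scene [835. 511. 868.]
side [ 337. -550.  462.]
[ 295. -498.  383.] [[362.59966179   0.         284.07181589]
 [  0.         362.59966179 212.54343558]
 [  0.           0.           1.        ]]
```

View pics/scenez.png

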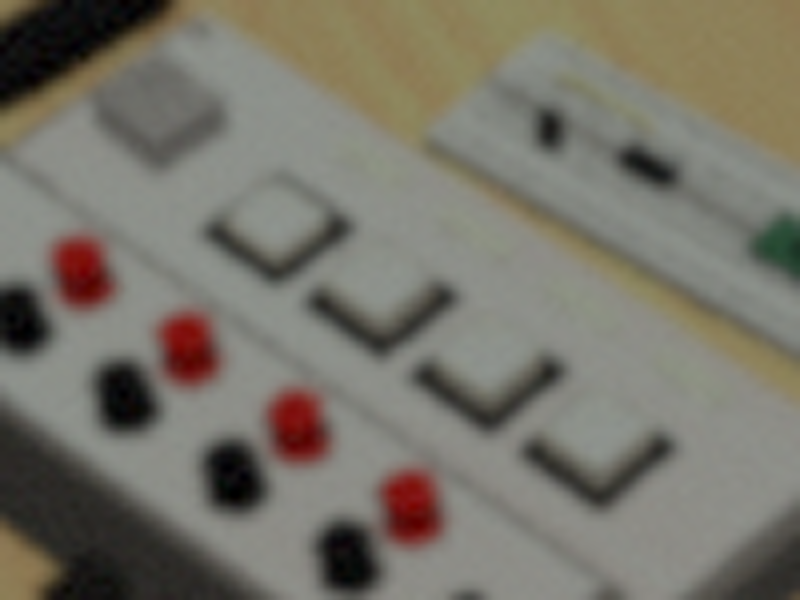

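View pics/sidez.png

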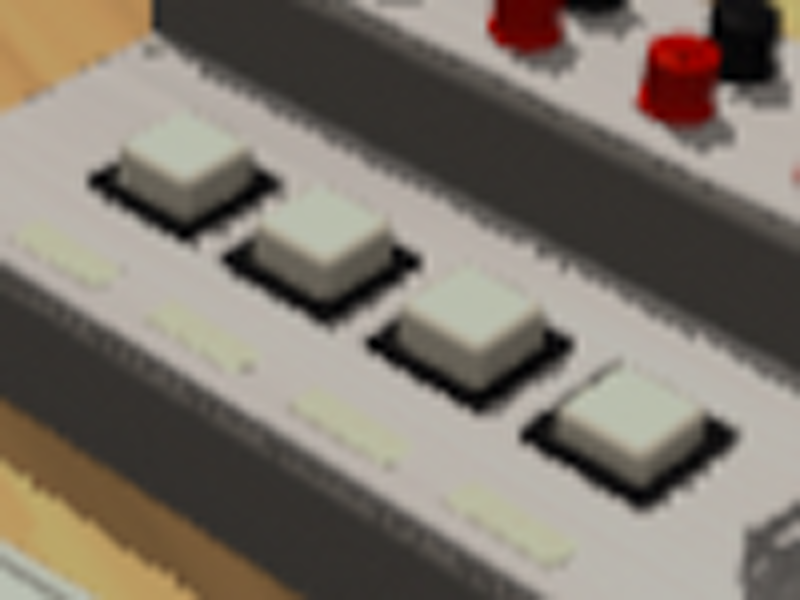

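View pics/w1.png

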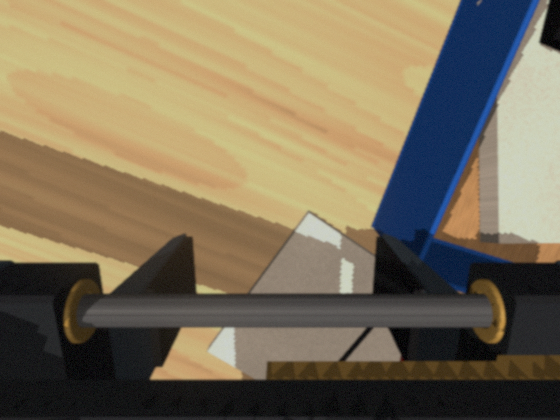

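Run:
```python
from h import *
from scipy.spatial.transform import Rotation as Ro
s=env.state();print(s['time_s'],s['ee_pos'])
print(Ro.from_euler('xyz',s['ee_rot'],degrees=True).as_matrix().round(3))
f=cams.grab_frame('wrist');K,R,t=P(f);print(R.round(3),(-R.T@t).round(1))
```

```text
0.65 [ 225.92147764 -528.74350045  224.97657798]
[[ 0.     0.393 -0.92 ]
 [-0.    -0.92  -0.393]
 [-1.     0.     0.   ]]
[[ 0.392 -0.92   0.001]
 [-0.886 -0.378  0.268]
 [-0.246 -0.106 -0.963]] [ 295.3 -497.7  383.2]
```

Emit:
arm_command([
  [0, [20, 24, 20], 0],
  [0, [50, 60, 40], -0.02],
  [0, [80, 96, 40], -0.04],
  [0, [110, 132, 40], -0.065],
  [0, [140, 168, 40], -0.065],
  [0, [170, 204, 40], -0.065],
  [0, [200, 240, 40], -0.065],
  [0, [230, 276, 40], -0.065],
  [0, [260, 312, 40], -0.065],
  [0, [290, 346, 40], -0.065],
  [0, [310, 372, 35], -0.065],
  [0, [320, 382, 30], -0.065],
  [0, [320, 382, 30], -0.065],
  [0, [320, 382, 30], -0.065],
], grip_force=20)

```text
time_s: 2.1
ee_pos: [545.3, -147.6, 254.8]
ee_rot: [11.5, 89.9, -149.1]
force: [0.3, -0.7, 0.1]
gripper_width: 0.4
```

Run:
```python
from h import *
s=env.state();print(s['time_s'],s['ee_pos'],s['ee_rot'],s['gripper_width'],s['force'])
f=cams.grab_frame('wrist');save(f,'w2.png')
for d in cams.silhouettes(f,'switch_a'):
    r=d['region'];print(round(d['conf'],2),d['centre'],r.sum(),ray(f,d['centre'],50).round(1))
```

```text
2.1 [ 545.27435927 -147.55731188  254.77373549] [  11.4702282    89.92177831 -149.13165434] 0.4169511637492233 [ 0.2639701  -0.71838097  0.12017762]
0.98 [340.1, 118.0] 941 [ 628.7 -174.6   50. ]
0.86 [260.9, 122.5] 937 [ 599.3 -103.6   50. ]
0.8 [221.0, 120.6] 955 [588.1 -66.5  50. ]
0.74 [302.3, 121.8] 970 [ 613.2 -141.3   50. ]
0.64 [397.5, 126.3] 882 [ 640.  -230.3   50. ]
```

View pics/w2.png

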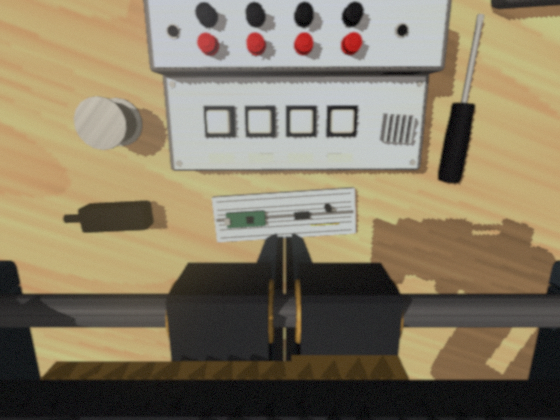

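Run:
```python
from h import *
f=cams.grab_frame('wrist');g=cv2.cvtColor(f['img'],cv2.COLOR_RGB2GRAY)
m=np.zeros_like(g);m[98:145,195:365]=(g[98:145,195:365]<90)*255
n,l,st,c=cv2.connectedComponentsWithStats(m)
X=[]
for i in range(1,n):
    if st[i,4]>60:
        x,y,w,h,a=st[i];u=(x+(w-1)/2,y+(h-1)/2);p=ray(f,u,48);X.append(p[:2]);print(st[i],c[i].round(1),p.round(1),ray(f,c[i],48).round(1))
X=np.array(X);print(X)
X=X[np.argsort(-X[:,1])]
k=np.arange(len(X));print(np.polyfit(k,X,1))
# wrist kinematic check: tip projected
s=env.state();p=s['ee_pos'];print(proj(f,p-[0,0,11]))
fs=cams.grab_frame('side');fc=cams.grab_frame('scene')
a=np.polyfit(k,X,1)
for i in k:
    q=np.r_[a[1]+a[0]*i,48];print(q.round(1),proj(fs,q).round(1),proj(fc,q).round(1))
def sq(f,name):
    im=cv2.resize(f['img'],None,fx=4,fy=4,interpolation=cv2.INTER_CUBIC)
    ux=a[0]/np.linalg.norm(a[0]);uy=np.array([ux[1],-ux[0]])
    cs=[]
    for i in k:
        c0=a[1]+a[0]*i
        q=[np.r_[c0+15*(sx*ux+sy*uy),48] for sx,sy in((1,1),(1,-1),(-1,-1),(-1,1))]
        pp=proj(f,q);cs.append(pp.mean(0));cv2.polylines(im,[np.int32(pp*4+2)],True,(255,0,0),1)
    cx,cy=np.int32(np.mean(cs,0)*4);save(f,name,im[cy-200:cy+200,cx-300:cx+300])
sq(fs,'side_ov.png');sq(fc,'scene_ov.png');sq(f,'w_ov.png')
```

```text
[204 107  31  30 249] [224.4 121.4] [586.7 -65.1  48. ] [588.5 -70.   48. ]
[245 106  30  31 251] [263.4 121.4] [ 600.2 -102.3   48. ] [ 601.1 -106.    48. ]
[286 106  30  31 273] [301.2 119.5] [ 613.5 -140.1   48. ] [ 615.1 -140.3   48. ]
[326 106  31  31 312] [340.6 120.4] [ 626.6 -177.5   48. ] [ 626.9 -177.    48. ]
[[ 586.71384222  -65.095526  ]
 [ 600.23975449 -102.31513901]
 [ 613.47516336 -140.1398879 ]
 [ 626.55224641 -177.51216612]]
[[ 13.27506214 -37.50746692]
 [586.8326584  -65.00447937]]
[[286.4868517  267.57407104]]
[586.8 -65.   48. ] [[299.7 240.1]] [[252. 177.]]
[ 600.1 -102.5   48. ] [[316.6 250.4]] [[238.4 167. ]]
[ 613.4 -140.    48. ] [[334.9 261.6]] [[225.2 157.3]]
[ 626.7 -177.5   48. ] [[354.7 273.6]] [[212.3 147.8]]
```

View pics/side_ov.png

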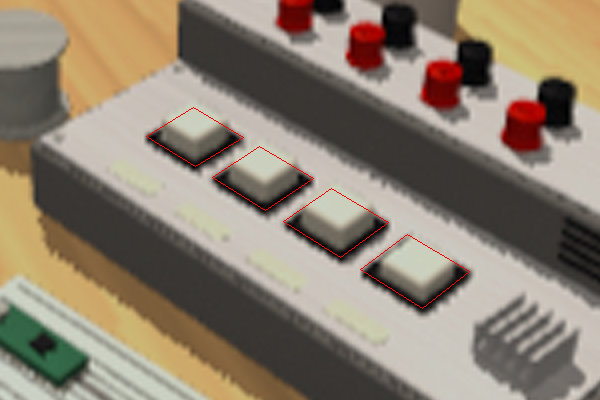

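View pics/w_ov.png

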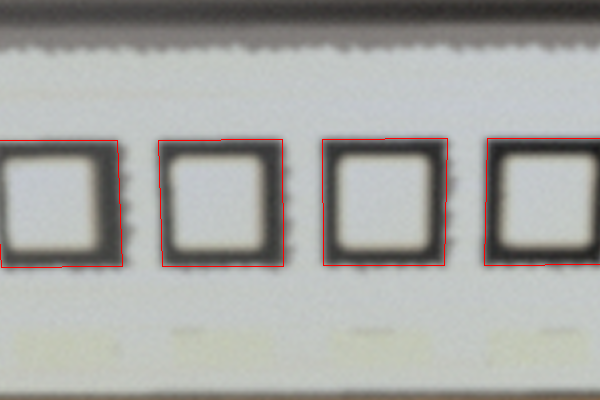

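Emit:
arm_command([
  [0, [14, 28, -15], 0],
  [0, [30, 60, -40], 0],
  [0, [40.9, 81.8, -75], 0],
  [0, [40.9, 81.8, -110], 0],
  [0, [40.9, 81.8, -145], 0],
  [0, [40.9, 81.8, -165], 0],
  [0, [40.9, 81.8, -177], 0],
  [0, [40.9, 81.8, -181], 0],
  [0, [40.9, 81.8, -181], 0],
  [0, [40.9, 81.8, -181], 0],
  [0, [40.9, 81.8, -181], 0],
])

```text
time_s: 3.45
ee_pos: [587.7, -65.2, 75.3]
ee_rot: [151.6, 89.8, -9.0]
force: [-0.2, -0.1, 0.6]
gripper_width: 0.8
```

Run:
```python
from h import *
s=env.state();print(s['time_s'],s['ee_pos'],s['force'])
f=cams.grab_frame('wrist');save(f,'w3.png')
f=cams.grab_frame('side');save(f,'s3.png',cv2.resize(f['img'][180:330,220:420],None,fx=4,fy=4,interpolation=cv2.INTER_CUBIC))
print(env.state()['force'])
```

```text
3.45 [587.65753641 -65.17258267  75.30606797] [-0.19382933 -0.1376077   0.60166685]
[ 0.87438294 -0.14682881  0.8395555 ]
```

View pics/s3.png

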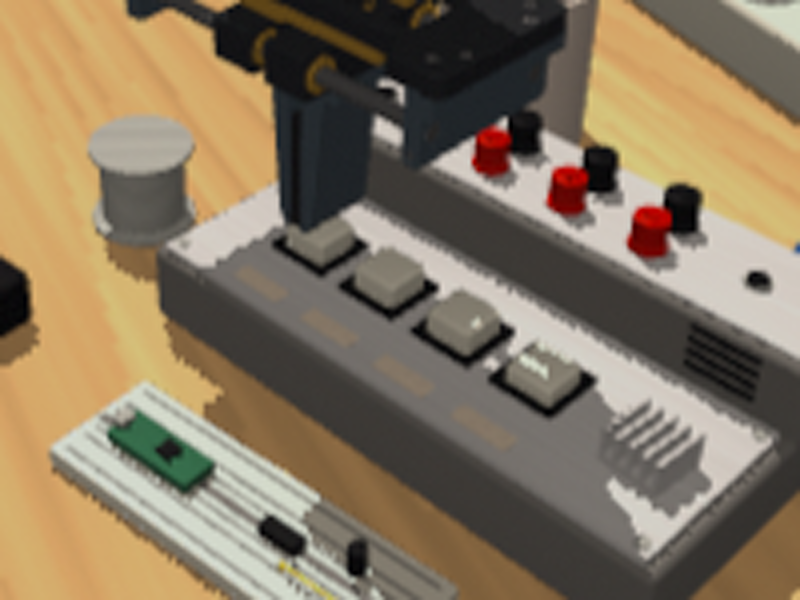

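View pics/w3.png

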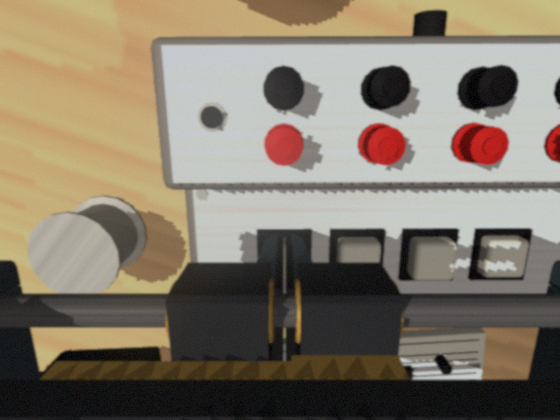

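Emit:
arm_command([
  [0, [0, 0, -1.5], 0],
  [0, [0, 0, -3], 0],
  [0, [0, 0, -4], 0],
  [0, [0, 0, -4], 0],
  [0, [0, 0, -4], 0],
  [0, [0, 0, -4], 0],
])

```text
time_s: 4.15
ee_pos: [586.9, -65.0, 70.0]
ee_rot: [85.2, 90.0, -75.4]
force: [-0.6, -0.8, -0.1]
gripper_width: 0.2
```

Emit:
arm_command([
  [0, [0, 0, -0.6], 0],
  [0, [0, 0, -1.2], 0],
  [0, [0, 0, -1.6], 0],
  [0, [0, 0, -2.0], 0],
  [0, [0, 0, -2.0], 0],
  [0, [0, 0, -2.0], 0],
])

```text
time_s: 4.75
ee_pos: [586.9, -65.0, 68.1]
ee_rot: [137.9, 90.0, -22.7]
force: [0.0, 0.0, 4.0]
gripper_width: 0.6
```

Emit:
arm_command([
  [0, [0, 0, -0.5], 0],
  [0, [0, 0, -0.5], 0],
  [0, [0, 0, -0.5], 0],
])

```text
time_s: 5.05
ee_pos: [586.9, -65.0, 67.5]
ee_rot: [137.8, 90.0, -22.8]
force: [-0.4, -0.1, 3.4]
gripper_width: 0.6
```

Run:
```python
from h import *
s=env.state();print(s['time_s'],s['ee_pos'],s['force'])
f=cams.grab_frame('side');save(f,'s4.png',cv2.resize(f['img'][180:330,220:420],None,fx=4,fy=4,interpolation=cv2.INTER_CUBIC))
s=env.state();print(s['ee_pos'],s['force'])
```

```text
5.05 [586.92108763 -64.99407026  67.53480446] [-0.39012423 -0.12674657  3.43826086]
[586.92788643 -64.96939543  67.55256743] [-1.3267801   0.35859047  3.43655643]
```

View pics/s4.png

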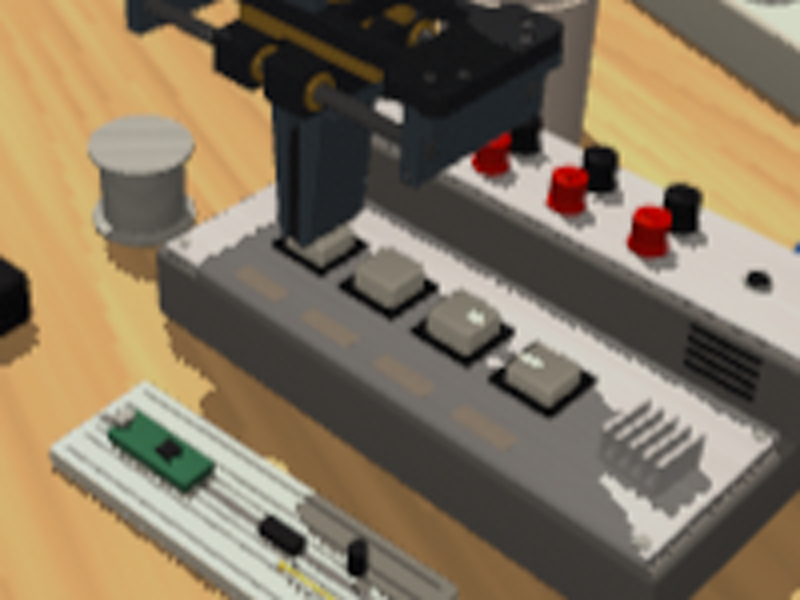

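Key 1 gives softly (1.5 mm sunk at ~3.4 N), so it is up. Next is key 2.

Emit:
arm_command([
  [0, [0, 0, 5], 0],
  [0, [0, 0, 12], 0],
  [0, [6, -17, 12], 0],
  [0, [13.3, -37.5, 12], 0],
  [0, [13.3, -37.5, 12], 0],
  [0, [13.3, -37.5, 6], 0],
  [0, [13.3, -37.5, 3], 0],
  [0, [13.3, -37.5, 2.5], 0],
  [0, [13.3, -37.5, 2.5], 0],
  [0, [13.3, -37.5, 2.5], 0],
])

```text
time_s: 6.1
ee_pos: [600.1, -102.0, 70.0]
ee_rot: [-106.8, 90.0, 92.6]
force: [0.7, 0.2, 0.2]
gripper_width: 0.5
```

Emit:
arm_command([
  [0, [0, 0, -0.6], 0],
  [0, [0, 0, -1.2], 0],
  [0, [0, 0, -1.6], 0],
  [0, [0, 0, -2.2], 0],
  [0, [0, 0, -2.2], 0],
  [0, [0, 0, -2.2], 0],
])

```text
time_s: 6.7
ee_pos: [600.2, -102.2, 68.0]
ee_rot: [-162.8, 90.0, 36.6]
force: [0.3, 2.0, 2.7]
gripper_width: 0.5
```

Emit:
arm_command([
  [0, [0, 0, -0.3], 0],
  [0, [0, 0, -0.3], 0],
])

```text
time_s: 6.9
ee_pos: [600.3, -102.3, 67.6]
ee_rot: [-160.0, 90.0, 39.5]
force: [-1.1, 2.9, 3.2]
gripper_width: 0.5
```

Key 2 gives too, so it is up. Next is key 3.

Emit:
arm_command([
  [0, [0, 0, 5], 0],
  [0, [0, 0, 12], 0],
  [0, [6, -17, 12], 0],
  [0, [13.3, -37.5, 12], 0],
  [0, [13.3, -37.5, 12], 0],
  [0, [13.3, -37.5, 12], 0],
  [0, [13.3, -37.5, 12], 0],
  [0, [13.3, -37.5, 6], 0],
  [0, [13.3, -37.5, 3], 0],
  [0, [13.3, -37.5, 2.5], 0],
  [0, [13.3, -37.5, 2.5], 0],
  [0, [13.3, -37.5, 2.5], 0],
  [0, [13.3, -37.5, 2.5], 0],
])

```text
time_s: 8.2
ee_pos: [613.5, -139.9, 70.1]
ee_rot: [132.5, 90.0, -28.1]
force: [0.0, -0.1, 0.1]
gripper_width: 0.8
```

Emit:
arm_command([
  [0, [0, 0, -0.6], 0],
  [0, [0, 0, -1.2], 0],
  [0, [0, 0, -1.6], 0],
  [0, [0, 0, -2.2], 0],
  [0, [0, 0, -2.2], 0],
  [0, [0, 0, -2.2], 0],
])

```text
time_s: 8.8
ee_pos: [613.5, -140.0, 68.0]
ee_rot: [140.8, 90.0, -19.8]
force: [0.4, -0.3, 3.1]
gripper_width: 0.5
```

Emit:
arm_command([
  [0, [0, 0, -0.3], 0],
  [0, [0, 0, -0.3], 0],
])

```text
time_s: 9.0
ee_pos: [613.5, -140.0, 67.6]
ee_rot: [140.7, 90.0, -19.9]
force: [-0.6, 0.0, 3.4]
gripper_width: 0.2
```

Key 3 is up as well. Next is key 4.

Emit:
arm_command([
  [0, [0, 0, 5], 0],
  [0, [0, 0, 12], 0],
  [0, [6, -17, 12], 0],
  [0, [13.3, -37.5, 12], 0],
  [0, [13.3, -37.5, 12], 0],
  [0, [13.3, -37.5, 12], 0],
  [0, [13.3, -37.5, 12], 0],
  [0, [13.3, -37.5, 6], 0],
  [0, [13.3, -37.5, 3], 0],
  [0, [13.3, -37.5, 2.5], 0],
  [0, [13.3, -37.5, 2.5], 0],
  [0, [13.3, -37.5, 2.5], 0],
  [0, [13.3, -37.5, 2.5], 0],
])

```text
time_s: 10.3
ee_pos: [626.9, -177.4, 70.1]
ee_rot: [135.0, 90.0, -25.6]
force: [-1.1, -0.2, 0.7]
gripper_width: 0.3
```

Emit:
arm_command([
  [0, [0, 0, -0.6], 0],
  [0, [0, 0, -1.2], 0],
  [0, [0, 0, -1.6], 0],
  [0, [0, 0, -2.2], 0],
  [0, [0, 0, -2.2], 0],
  [0, [0, 0, -2.2], 0],
])

```text
time_s: 10.9
ee_pos: [626.7, -177.5, 67.7]
ee_rot: [18.8, 90.0, -141.8]
force: [0.1, 0.4, -0.1]
gripper_width: 0.5
```

No contact at the height where an up key would push back, so this key is lower. I'll creep down to touch its latched cap.

Emit:
arm_command([
  [0, [0, 0, -0.6], 0],
  [0, [0, 0, -1.2], 0],
  [0, [0, 0, -1.6], 0],
  [0, [0, 0, -1.9], 0],
  [0, [0, 0, -1.9], 0],
  [0, [0, 0, -1.9], 0],
])

```text
time_s: 11.5
ee_pos: [626.7, -177.5, 65.9]
ee_rot: [103.0, 90.0, -57.6]
force: [-0.7, -0.3, -0.5]
gripper_width: 0.6
```

Emit:
arm_command([
  [0, [0, 0, -0.2], 0],
  [0, [0, 0, -0.3], 0],
  [0, [0, 0, -0.3], 0],
  [0, [0, 0, -0.3], 0],
])

```text
time_s: 11.9
ee_pos: [626.7, -177.5, 65.7]
ee_rot: [121.6, 90.0, -39.0]
force: [-0.8, 0.1, 1.0]
gripper_width: 0.5
```

Emit:
arm_command([
  [0, [0, 0, -0.1], 0],
  [0, [0, 0, -0.1], 0],
  [0, [0, 0, -0.1], 0],
])

```text
time_s: 12.2
ee_pos: [626.8, -177.5, 65.7]
ee_rot: [119.2, 90.0, -41.4]
force: [-0.5, 0.6, 2.8]
gripper_width: 0.5
```

Key 4 is solid at the latched height (2.8 N with no give), so it is the latched one. I'll lift off, then press it home.

Emit:
arm_command([
  [0, [0, 0, 4], 0],
  [0, [0, 0, 10], 0],
  [0, [0, 0, 10], 0],
  [0, [0, 0, 10], 0],
  [0, [0, 0, 5], 0],
  [0, [0, 0, 2], 0],
  [0, [0, 0, 0], 0],
  [0, [0, 0, -1.5], 0],
  [0, [0, 0, -3], 0],
  [0, [0, 0, -4], 0],
  [0, [0, 0, -4.6], 0],
  [0, [0, 0, -4.6], 0],
  [0, [0, 0, -4.6], 0],
  [0, [0, 0, -4.6], 0],
])

```text
time_s: 13.6
ee_pos: [626.3, -177.3, 61.8]
ee_rot: [-28.0, 90.0, 171.4]
force: [-3.2, 0.7, 7.5]
gripper_width: 0.1
```

Emit:
arm_command([
  [0, [0, 0, -0.5], 0],
  [0, [0, 0, -0.8], 0],
  [0, [0, 0, -0.8], 0],
  [0, [0, 0, -0.8], 0],
])

```text
time_s: 14.0
ee_pos: [626.3, -177.3, 61.7]
ee_rot: [-18.9, 90.0, -179.5]
force: [-4.2, 1.4, 11.3]
gripper_width: 0.8
```

The force has risen to 11 N with no further travel, so the key is bottomed out. I'll release and look.

Emit:
arm_command([
  [0, [0, 0, 2], 0],
  [0, [0, 0, 5], 0],
  [0, [0, 0, 12], 0],
  [0, [0, 0, 40], 0],
  [0, [-20, -10, 80], 0],
  [0, [-50, -20, 120], 0],
  [0, [-81, -29, 160], 0],
  [0, [-81, 31, 190], 0],
  [0, [-81, 31, 190], 0],
  [0, [-81, 31, 190], 0],
  [0, [-81, 31, 190], 0],
])

```text
time_s: 15.1
ee_pos: [545.7, -146.4, 249.1]
ee_rot: [4.1, 89.9, -156.5]
force: [-0.5, 0.0, -1.3]
gripper_width: 0.3
```

Run:
```python
from h import *
s=env.state();print(s['time_s'],s['ee_pos'],s['force'])
f=cams.grab_frame('side');save(f,'s5.png',cv2.resize(f['img'][200:350,240:440],None,fx=4,fy=4,interpolation=cv2.INTER_CUBIC))
f=cams.grab_frame('wrist');save(f,'w5.png')
```

```text
15.1 [ 545.71567554 -146.37291378  249.13755419] [-0.49576777  0.00628128 -1.32641151]
```

View pics/s5.png

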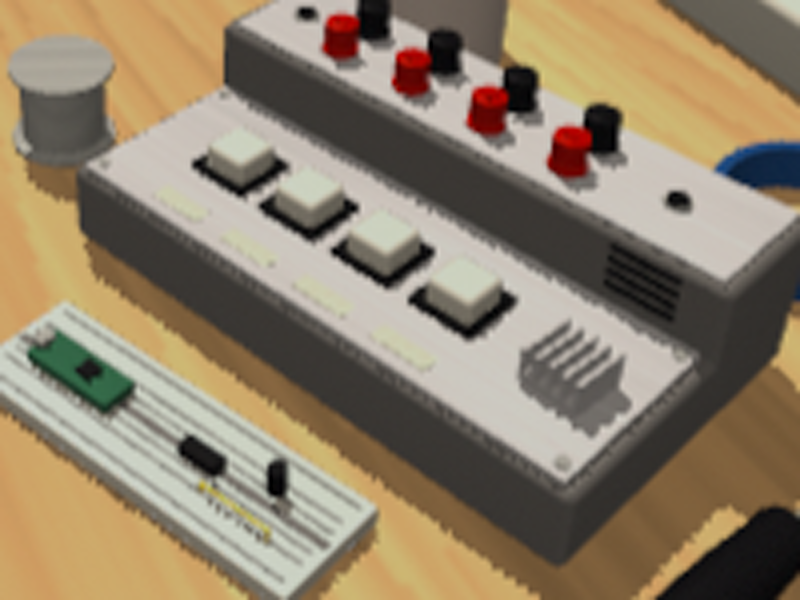

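View pics/w5.png

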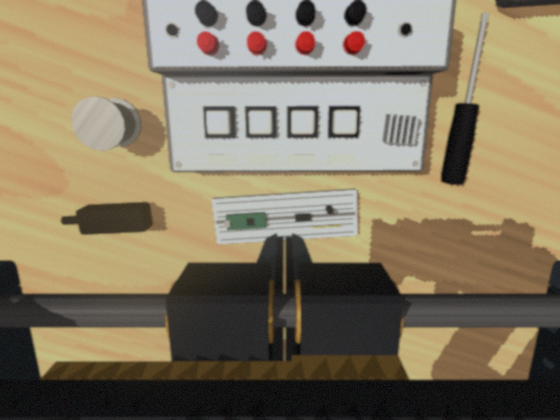

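The side view shows all four caps at the same height. The fourth, at about (463,285) in the crop, now has a tall visible side face. The wrist view matches the earlier one, with the surrounding things unmoved.

```bash
python3 -c "
from h import *
print(env.job_done())"
```

```text
the job is handed in; nothing more can be done
None
```

The rightmost key (place_4) was the latched one. I pressed it home and released it, and all four keys now stand up. The job is handed in.

- **Tapping:** I tapped the keys left to right with closed fingertips. Keys 1 to 3 each sank about 1.5 mm at roughly 3.2–3.4 N and were released well short of latching. Key 4 gave no contact at that height, then felt solid at the latched height (2.8 N, no give).
- **Pressing home:** After lifting off, I pressed key 4 until it bottomed out at about 11 N, then let it spring up.
- **Last checks:** The side picture shows all four caps at equal height. The wrist picture shows the breadboard, spool, screwdriver, heat sink and adapter where they were; I did not compare the mug and tape separately. The robot was clear of everything at about 15 s of the 45 s allowed.
- **Small disagreements:** Contact heights read about 0.2 mm above nominal. There was a sideways force of up to about 3 N while tapping key 2 and about 4 N while pressing key 4. Neither affected the result.

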